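# Set the carrying pin in the lasted shoe

## Task

Take the carrying pin with the straight handle out of the wooden rack and put it into the bore in the top of the shoe's last: lean the pin clearly, about 20 degrees, so that its foot goes into the mouth of the bore edge first, then straighten it up in the mouth and slide it fully home, so that it stands upright with its collar down on the last, and let go. Leave the pin with the ball handle in the rack.

Things in the scene. Friction and masses are not known exactly. Their poses are not given: they have to be found in the camera images.
- pin: Pin to use, in either of the rack's two holes. From the foot up: steel shank 18 mm diameter, 50 mm long (foot bevelled 3 mm up, 2 mm in); steel collar 42 mm diameter, 6 mm thick; straight wooden handle 24 mm diameter, 55 mm long. 111 mm tall, about 0.2 kg. Origin: centre of the foot, 15 mm above the table at the start; z towards the handle. Grip the handle from above, 83 mm over the origin.
- ball_pin: Pin to leave alone, in the other hole, 96 mm away: shank 25 mm diameter (too thick for the bore), ball handle 40 mm diameter, 113 mm tall. Origin: centre of the foot, z up. The rack is a fixed wooden block 70 x 190 mm, 35 mm high, its long side along the line from pin to pin, its holes 28 mm diameter, 20 mm deep.
- bore (a point): Centre of the bore's mouth, level with the flat top (94 x 52 mm) of the wooden last standing out of the shoe, 136 mm above the table. Vertical steel-lined hole 21 mm diameter, 54 mm deep; its upper 8 mm flare out to 31 mm diameter. Fully home, a pin's collar rests on the mouth, its foot 50 mm below. z up.
- shoe: Brown shoe on its wooden last with the bore, held on a fixed steel plate 250 x 104 mm, 6 mm thick; it does not move. Origin on the table under the bore; x to the toe (220 mm ahead of the bore; heel ends 75 mm behind it), z up. Leather up to 95 mm high, last up to 136 mm. Another brown shoe, to its right as the robot sees it, has a last without a bore.

How it is judged:
On the way:
1. the pin, leaning by 9 degrees or more, has its foot's centre in the mouth of the bore (within 12 mm of the axis and below the flat top of the last, but not yet 25 mm down) (angle between pin's own z axis and vertical above 0.157 rad and horizontal distance between pin and bore below 0.012 m and z of pin in the frame of bore between -0.025 and 0 m), for 0.1 s.
At the end, for the whole second after the job is handed in: The straight-handled pin stands at rest in the bore, its foot at least 44 mm below the mouth (50 mm is fully home) and within 10 mm of the bore's axis, upright to within 10 degrees; the ball-handled pin is within 30 mm of where it started (z of pin in the frame of bore below -0.044 m and horizontal distance between pin and bore below 0.01 m and angle between pin's own z axis and vertical below 0.175 rad and linear speed of pin below 0.02 m/s and distance of ball_pin from where it was at the start of the episode below 0.03 m); the robot touches nothing.
It fails at once if the ball-handled pin is taken or knocked out of its hole (its foot moved more than 30 mm) (distance of ball_pin from where it was at the start of the episode above 0.03 m).
It also fails if it takes over 42 s, if anything falls off the work surface, if the arm or the gripper's body presses on something with over 40 N, if the wrist force passes 120 N, or if a joint passes its speed limit or range.

## Robot

A 6-joint arm with a two-finger parallel gripper is mounted at the origin on the work surface. World frame = base frame: x ahead of the robot, y to its left, z up, the work surface at z = 0. Lengths are in m, angles in rad, forces in N, time in s.
With the tool pointing down it reaches from about 0.35 to 0.85 m from the base axis. Payload 8.1 kg.
Tool frame: the origin (TCP) lies at the centre of the arm's flange, where the gripper is bolted on; the fingertips stand 186 mm ahead of it and the grasp point (between the pads) lies 167 mm ahead of it; z points along the fingers, y is the line along which they close (so a half turn about z gives the same grasp; the last joint's range is limited). The gripper opens to 93 mm and grips with 3 to 60 N. Pads are 15 mm wide; open, the fingers measure 128 mm over their backs; the gripper's body (75 mm by 188 mm) begins 65 mm behind the grasp point.
Start: joints at [1.122, 0.13, 1.488, -0, 1.523, -0.085], TCP at [0.213, 0.561, 0.405] pointing down, gripper open.
Joint ranges: [-2.96, 2.96], [-0.89, 2.26], [0.02, 2.5], [-1.34, 4.48], [0, 2.73], [-2.66, 2.66]. Speed limits (rad/s): [2.39, 2.39, 2.79, 3.14, 3.14, 3.14].

## Interface

Orientations are given as [roll, pitch, yaw] about the fixed x, y, z axes, in that order (R = Rz(yaw) Ry(pitch) Rx(roll)).
In Python, from bench import manip, vision, order gives the robot as it stands. The module is installed in compiled form; this text tells all that it offers.
- The arm moves only by the shell command python3 -m pendant 'ROWS' [OPENING] [FORCE]. ROWS is rows parted by semicolons, their numbers by spaces, 1 to 20 of them, each of 4 numbers: dx, dy, dz in m, then a turn about the tool's z in rad; each row is the pose to reach, as a shift and turn from the pose commanded when the command began, along the tool's axes at that moment; what a row does not reach only later rows make up. A row lasts 1/8 s, in which the tool goes at most 0.0625 m and 0.188 rad, less where a joint would pass 70% of its speed; a pose out of reach is approached as far as the arm can. OPENING is the finger opening in m, set as the command begins (- or left out keeps the last). The fingers move at their own pace and stop on an object; FORCE is the grip in N (left out, the last holds). Time passes only in rows, so rows that do not move let the fingers close. It prints the time, the measured TCP pose, the force, the opening and the grip force at its end.
- manip.state(): the state, without advancing time (a new reading comes with each control period).
- vision.get_image(name): name is "scene" or "top" or "wrist"; returns (picture, depth): 400x640x3 uint8, red, green, blue; 400x640 float32, m along the optical axis (not along the pixel's ray), 0 where there is no reading.
- vision.get_calibration(name): a dict with "fov_y" (degrees; the focal length in pixels is half the picture's height over the tangent of half this angle, whatever the lens; pixels are square), "cx", "cy" (the principal point, pixels), "dist_coeffs" ([k1, k2, p1, p2, k3] as OpenCV has them; the pictures are not rectified), "R" (3x3) and "t" (3): a world point X has camera coordinates R X + t; the wrist camera has in their place "tool_from_camera" (4x4, takes a point from camera to tool coordinates, whose origin is the TCP and whose axes are the flange's). Camera axes: x right, y down, z forward; pixel columns grow to the right and rows downward; lengths in m; the calibration is good to about 2 mm. A picture is of the moment at which its call begins: read the wrist's pose just before it. get_calibration takes no time and is no camera call.
- order.close_job(): hands the job in; it is judged then, once.
The state is a dict: "time_s": time; "qpos": joint angles; "dq": joint speeds; "effort": joint torques, N m; "eef_pos": TCP position; "eef_rot": TCP orientation; "ft_force": force on the tool from outside, world axes, zero at the start; "ft_torque": the same for the moment, N m; "gripper_width": finger opening in m; "grip_force": force on a finger pad.
Only numpy, scipy, OpenCV 4.12 (cv2) and the standard library are available. Lean on these libraries where they do the work, as an engineer would, in place of code of your own. Each camera call takes 0.05 s, during which the arm holds its last target. There are 200 camera calls.

## Working session

There is one attempt and no reset: what is moved stays moved. The work goes in short steps, Python scripts to look and compute and a shell command to move; the robot and the scene stay as the last step left them, time stands still between calls to the robot, and variables do not carry over. Pictures are saved under pics/ and viewed, at most 10 in all, crops included, and the job is handed in when it is done.

```bash
mkdir -p pics; cat > h.py <<'E'
import numpy as np, cv2
from scipy.spatial.transform import Rotation as Ro
from bench import manip, vision
def cam(name):
    c=vision.get_calibration(name); f=200/np.tan(np.radians(c["fov_y"])/2)
    K=np.array([[f,0,c["cx"]],[0,f,c["cy"]],[0,0,1]]); D=np.array(c["dist_coeffs"])
    if name=="wrist":
        s=manip.state(); T=np.eye(4); r=np.array(s["eef_rot"])
        T[:3,:3]=Ro.from_euler("xyz",r).as_matrix() if r.size==3 else r.reshape(3,3)
        T[:3,3]=s["eef_pos"]; T=T@np.array(c["tool_from_camera"]); return K,D,T[:3,:3],T[:3,3]
    R=np.array(c["R"]); return K,D,R.T,-R.T@np.array(c["t"])
def shot(name,fn):
    c=cam(name); im,d=vision.get_image(name); cv2.imwrite(f"pics/{fn}.png",im[:,:,::-1]); np.savez(f"pics/{fn}.npz",im=im,d=d,K=c[0],D=c[1],R=c[2],p=c[3])
def load(fn): return np.load(f"pics/{fn}.npz")
def ray(z,u,v):
    n=cv2.undistortPoints(np.array([[[u,v]]],float),z["K"],z["D"])[0,0]; return z["p"],z["R"]@np.array([n[0],n[1],1])
def dp(z,u,v):
    p,r=ray(z,u,v); return p+r*z["d"][int(round(v)),int(round(u))]
def atz(z,u,v,h):
    p,r=ray(z,u,v); return p+r*(h-p[2])/r[2]
def tri(a,b):
    A=[];B=[]
    for p,r in(a,b):
        r=r/np.linalg.norm(r); M=np.eye(3)-np.outer(r,r);A.append(M);B.append(M@p)
    x=np.linalg.solve(sum(A),sum(B)); return x,[float(np.linalg.norm(M@x-q)) for M,q in zip(A,B)]
def proj(z,X):
    rv=cv2.Rodrigues(z["R"].T)[0]; return cv2.projectPoints(np.array(X,float).reshape(-1,1,3),rv,-z["R"].T@z["p"],z["K"],z["D"])[0][:,0]
E
python3 - <<'E'
from h import *
shot("scene","s0");shot("top","t0")
s=manip.state();print(s)
for n in("scene","top"):print(load({"scene":"s0","top":"t0"}[n])["p"])
print(vision.get_calibration("wrist")["tool_from_camera"])
E
```

```text
{'time_s': 0.1, 'qpos': array([ 1.12159793e+00,  1.31092278e-01,  1.48915232e+00, -1.47817882e-05,
        1.52297461e+00, -8.54114839e-02]), 'dq': array([-0.00155809, -0.00219897, -0.00060968, -0.00047497,  0.00095537,
        0.00132309]), 'effort': array([ 1.16465344e-03, -5.61344039e+01, -4.93092942e+01,  7.70410616e-02,
        2.92628777e-02, -7.32028957e-05]), 'eef_pos': array([0.21339241, 0.56056115, 0.40379804]), 'eef_rot': array([-3.13997077e+00, -1.24047582e-04,  2.77780636e+00]), 'ft_force': array([-0.05857485,  0.37791214,  0.27399833]), 'ft_torque': array([ 0.00015768,  0.02111563, -0.01909647]), 'grip_force': 0.0, 'gripper_width': 0.09312984645894995}
[ 1.10074446 -0.09203488  0.44052984]
[0.41904388 0.01934545 0.95024455]
[[ 2.07474872e-04 -9.59402189e-01 -2.82041480e-01  7.81406117e-02]
 [ 9.99999926e-01  1.07990432e-04  3.68274198e-04 -7.61448696e-05]
 [-3.22865290e-04 -2.82041536e-01  9.59402141e-01  1.88778918e-02]
 [ 0.00000000e+00  0.00000000e+00  0.00000000e+00  1.00000000e+00]]
```

View pics/t0.png

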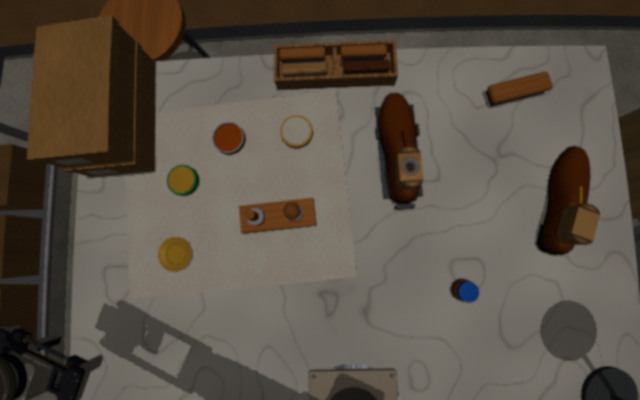

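View pics/s0.png

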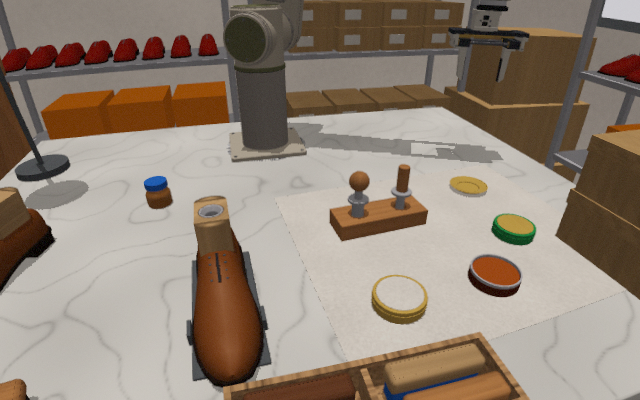

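The straight pin stands in the left rack hole (top about (253,215), scene handle (403,175)), with the ball pin on its right (top (292,211)). The bore is at top (409,167) and scene (211,212). I'll enlarge these areas to get closer positions.

```bash
python3 - <<'E'
from h import *
t=load("t0")["im"];s=load("s0")["im"]
r=lambda im,x,y,w,h,k:cv2.resize(im[y:y+h,x:x+w],None,fx=k,fy=k,interpolation=cv2.INTER_CUBIC)
g=np.clip(1.7*np.hstack([r(t,235,190,85,50,4.7059),r(t,380,140,85,50,4.7059)]).astype(float),0,255)[:235]
b=np.hstack([r(s,330,160,100,80,4),r(s,160,180,100,80,4)])
o=np.vstack([g[:, :800],b]).astype(np.uint8);print(g.shape,o.shape);cv2.imwrite("pics/c0.png",o[:,:,::-1])
E
```

```text
(235, 800, 3) (555, 800, 3)
```

View pics/c0.png

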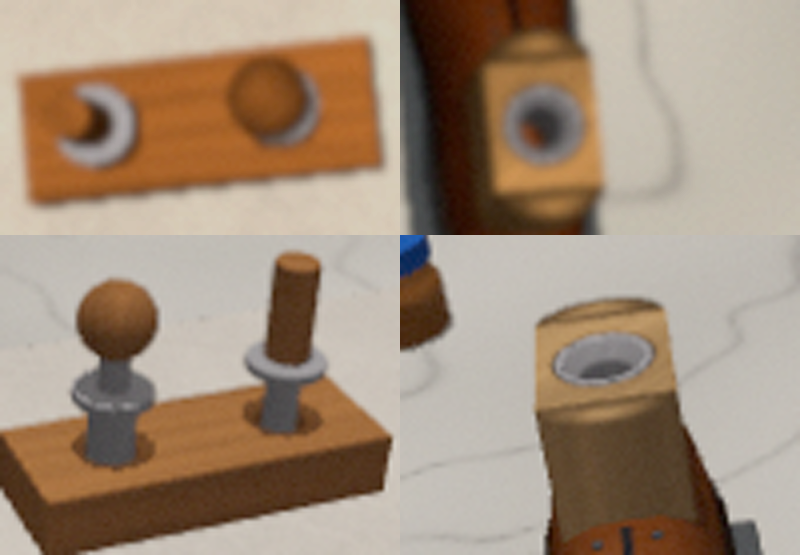

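```bash
python3 - <<'E'
from h import *
t=load("t0");s=load("s0");k=4.7059;np.set_printoptions(precision=4,suppress=True)
T=lambda x,y:ray(t,235+x/k-.4,190+y/k-.4); TB=lambda x,y:ray(t,380+(x-400)/k-.4,140+y/k-.4)
S=lambda x,y:ray(s,330+x/4-.4,160+(y-235)/4-.4); SB=lambda x,y:ray(s,160+(x-400)/4-.4,180+(y-235)/4-.4)
print("collar",tri(T(97,125),S(286,359)));print("htop",tri(T(68,115),S(297,262)))
print("ball",tri(T(268,98),S(117,320)));b=tri(TB(543,125),SB(604,357));print("bore",b)
print("rack corners @35mm",[atz(t,235+x/k-.4,190+y/k-.4,.035) for x,y in((20,77),(367,38),(381,162),(32,203))])
print("bore depth pts",[dp(t,380+(x-400)/k,140+y/k) for x,y in((492,90),(590,160),(500,185),(585,70))])
print("toe",atz(t,397,97,.05),"heel",atz(t,405,203,.05))
E
```

```text
collar (array([0.49  , 0.2244, 0.0705]), [0.0020631717428872963, 0.0020631717428872547])
htop (array([0.4905, 0.2249, 0.1253]), [0.000951822111075079, 0.0009518221110750687])
ball (array([0.4976, 0.1299, 0.1085]), [0.0011773773088600864, 0.0011773773088600097])
bore (array([ 0.5864, -0.1418,  0.1368]), [0.0009381014630480868, 0.0009381014630480188])
rack corners @35mm [array([0.5192, 0.2726, 0.035 ]), array([0.5347, 0.0847, 0.035 ]), array([0.4684, 0.0787, 0.035 ]), array([0.4514, 0.2658, 0.035 ])]
bore depth pts [array([ 0.6032, -0.1202,  0.1373]), array([ 0.5674, -0.1644,  0.1389]), array([ 0.5572, -0.1217,  0.1364]), array([ 0.6115, -0.1651,  0.1375])]
toe [ 0.7858 -0.138   0.05  ] heel [ 0.5128 -0.1427  0.05  ]
```

```bash
python3 -m pendant '-0.05 -0.03 0; -0.1 -0.058 0; -0.15 -0.087 0; -0.2 -0.115 0.01; -0.25 -0.143 0.02; -0.3 -0.172 0.03; -0.35 -0.2 0.05; -0.378 -0.2155 0.06; -0.378 -0.2155 0.06; -0.378 -0.2155 0.06; -0.378 -0.2155 0.06; -0.378 -0.2155 0.06' 0.06 || python3 -m pendant '-0.05 -0.03 0 0; -0.1 -0.058 0 0; -0.15 -0.087 0 0; -0.2 -0.115 0.01 0; -0.25 -0.143 0.02 0; -0.3 -0.172 0.03 0; -0.35 -0.2 0.05 0; -0.378 -0.2155 0.06 0; -0.378 -0.2155 0.06 0; -0.378 -0.2155 0.06 0; -0.378 -0.2155 0.06 0' 0.06
python3 - <<'E'
from h import *
shot("wrist","w1");w=load("w1");np.set_printoptions(precision=4,suppress=True)
print(proj(w,[[.4902,.2247,.126],[.490,.2244,.071]]))
print(manip.state()["eef_pos"],manip.state()["eef_rot"])
E
```

```text
time_s: 1.48
eef_pos: [0.4895, 0.2259, 0.3452]
eef_rot: [3.141, 0.0, 2.779]
ft_force: [-0.9, -0.3, 0.2]
gripper_width: 0.0604
grip_force: 0.0
[[322.572  221.2008]
 [322.4076 199.4795]]
[0.4896 0.2259 0.3453] [3.1409 0.0005 2.7795]Traceback (most recent call last):
ValueError: each row has 4 numbers
```

View pics/w1.png

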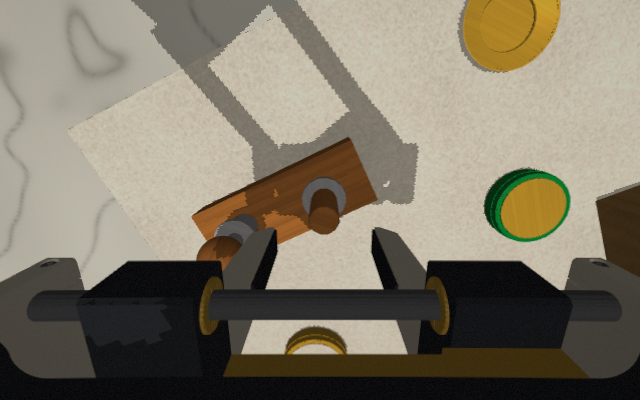

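The wrist view shows the handle top at (324,220), against a predicted (323,221), centred between the fingers. The left finger is clear of the ball at (220,250). I'll go down and grip lightly.

```bash
python3 -m pendant '0 0 0.02 0; 0 0 0.04 0; 0 0 0.06 0; 0 0 0.074 0; 0 0 0.08 0; 0 0 0.08 0'; python3 -m pendant '0 0 0 0; 0 0 0 0; 0 0 0 0; 0 0 0 0; 0 0 0 0' 0.0 8
```

```text
time_s: 2.28
eef_pos: [0.4899, 0.2249, 0.2643]
eef_rot: [-3.141, -0.001, 2.778]
ft_force: [0.1, 0.3, 0.1]
gripper_width: 0.06
grip_force: 0.0
time_s: 2.9
eef_pos: [0.4901, 0.2249, 0.2649]
eef_rot: [3.141, 0.0, 2.778]
ft_force: [-0.1, -0.3, 1.2]
gripper_width: 0.024
grip_force: 8.0
```

```bash
python3 -m pendant '0.004 0 0 0; 0.008 0 0 0; 0.012 0 0 0; 0.016 0 0.001 0; 0.02 0 0.001 0; 0.024 0 0.002 0; 0.027 0 0.002 0; 0.027 0 0.002 0'
python3 - <<'E'
from h import *
shot("scene","s2");im=load("s2")["im"]
cv2.imwrite("pics/c2.png",cv2.resize(im[130:250,310:450],None,fx=4,fy=4,interpolation=cv2.INTER_CUBIC)[:,:,::-1])
E
```

```text
time_s: 3.9
eef_pos: [0.4643, 0.2346, 0.2623]
eef_rot: [-3.141, -0.001, 2.778]
ft_force: [0.8, 1.3, -0.2]
gripper_width: 0.0237
grip_force: 8.0
```

View pics/c2.png

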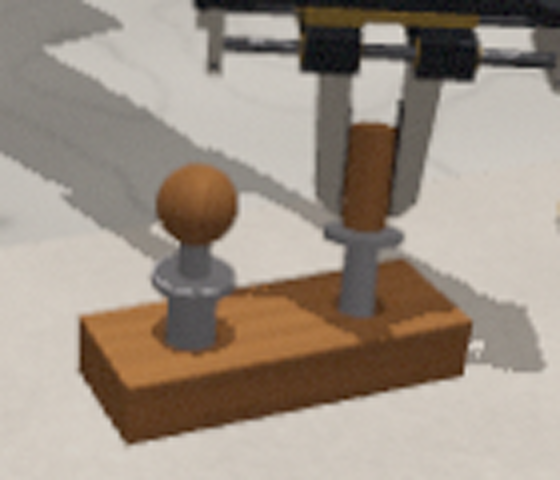

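The pin leans towards the robot, with its shank against the hole's rim and the ball pin untouched. I'll tighten the grip, lift and measure the lean.

```bash
python3 -m pendant '0 0 0 0; 0 0 0 0; 0 0 0 0; 0 0 -0.01 0; 0 0 -0.03 0; 0 0 -0.06 0; 0 0 -0.1 0; 0 0 -0.14 0; 0 0 -0.16 0; 0 0 -0.16 0; 0 0 -0.16 0' 0.0 40
python3 - <<'E'
from h import *
shot("scene","s3");shot("top","t3");shot("wrist","w3")
a=load("s3")["im"];
g=manip.state()["eef_pos"]-np.array([0,0,.167]);print(g,manip.state()["eef_rot"])
u,v=proj(load("s3"),[g])[0].astype(int);print(u,v)
y0=v-50;x0=u-50;a=cv2.resize(a[y0:y0+120,x0:x0+100],None,fx=4,fy=4,interpolation=cv2.INTER_CUBIC)
w=load("w3")["im"][130:330,225:425];w=cv2.resize(w,None,fx=2,fy=2);w=np.vstack([w,np.zeros((80,400,3),np.uint8)])
print(x0,y0);cv2.imwrite("pics/c3.png",np.hstack([a,w])[:,:,::-1])
E
```

```text
time_s: 5.32
eef_pos: [0.4645, 0.2343, 0.4208]
eef_rot: [-3.14, -0.002, 2.778]
ft_force: [0.7, -0.1, -2.1]
gripper_width: 0.0239
grip_force: 40.0
[0.46447433 0.234318   0.25370933] [-3.13937653e+00 -2.43540675e-03  2.77780441e+00]
409 97
359 47
```

View pics/c3.png

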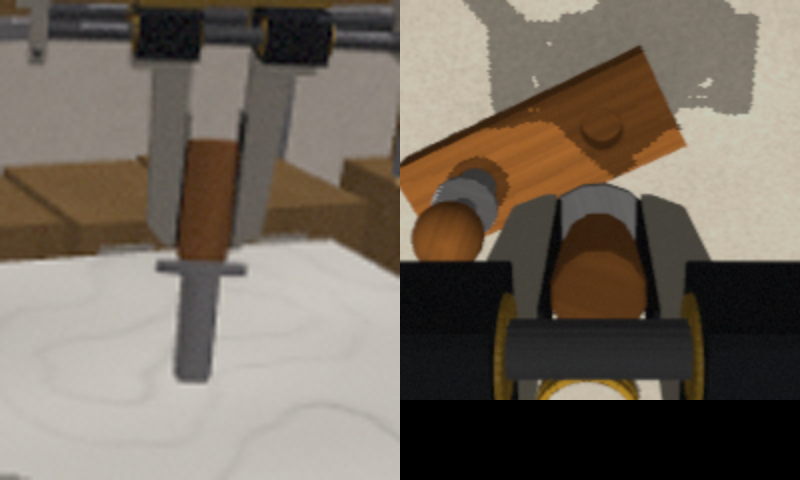

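```bash
python3 - <<'E'
from h import *
from scipy.optimize import least_squares
np.set_printoptions(precision=4,suppress=True)
s=load("s3");g=np.array([.4645,.2343,.2537]);x=np.array([-.9345,.3559,0]);y=np.array([.3559,.9345,0])
q=lambda a,b:np.array([359+a/4-.4,47+b/4-.4])
obs=np.array([q(214,141),q(192,379),q(201,267)])
def pts(p):
    th,l,oy=p;a=np.sin(th)*x+np.array([0,0,np.cos(th)]);f=g+oy*y-l*a
    v=(s["p"]-f);v/=np.linalg.norm(v)
    e=v-a*(v@a);e/=np.linalg.norm(e)     # toward camera, perp to axis
    far=1 if v@a>0 else -1
    # top: lower foot silhouette
    low=f+7*e*.001*(-1 if e[2]>0 else 1); hi=f+.111*a+.012*e*(1 if e[2]>0 else -1)
    return np.array([hi,low,f+.053*a]),a
r=least_squares(lambda p:(proj(s,pts(p)[0])-obs).ravel(),[.35,.083,0])
print(np.degrees(r.x[0]),r.x,r.fun)
for h in((205,170),(200,230),(196,300),(193,365)):
    u,v=q(*h);P=dp(s,u,v);d=P-g;print(P,"x",d@x,"y",d@y,"z",d[2])
E
```

```text
12.83908965853774 [0.2241 0.0823 0.0019] [-0.2136 -0.1284 -0.0139 -0.1841  0.2322  0.3115]
[0.4742 0.2282 0.2723] x -0.011247409015825778 y -0.002217382254655994 z 0.018593487605374326
[0.4814 0.2254 0.2468] x -0.018941228457457725 y -0.002319244932990098 z -0.006919446142115038
[0.4854 0.2253 0.2148] x -0.022681951616583176 y -0.0009496478938151413 z -0.03886089842673046
[0.496  0.2222 0.187 ] x -0.03375483694263528 y -0.00012012402347427384 z -0.06666220691181357
```

```bash
python3 - <<'E'
from h import *
w=load("w3");s=load("s3");g=np.array([.4645,.2343,.2537]);x=np.array([-.9345,.3559,0])
for th in (10,13,16,19,22):
    t=np.radians(th);a=np.sin(t)*x+np.array([0,0,np.cos(t)]);e=np.cos(t)*x-np.array([0,0,np.sin(t)]);f=g-.083*a
    print(th,"collar edge",proj(w,[f+.056*a+.021*e])[0],"handle edge",proj(w,[f+.111*a+.012*e])[0],"hole?",
     "scene foot,top", proj(s,[f,f+.111*a]).ravel())
# depth-fit of axis over many pixels
P=[]
for v in range(80,142):
  for u in range(395,425):
    X=dp(s,u,v);d=X-g
    y=d@np.array([.3559,.9345,0])
    if abs(y)<.006 and abs(d[0])<.06: P.append((d@x,d[2]))
P=np.array(P);H=P[(P[:,1]>-.015)&(P[:,1]<.025)];S=P[(P[:,1]<-.035)&(P[:,1]>-.075)]
for q in(H,S):
    k=np.polyfit(q[:,1],q[:,0],1);print(len(q),np.degrees(np.arctan(k[0])),q.mean(0))
E
```

```text
10 collar edge [324.71272556 210.47059567] handle edge [324.78139429 247.95846553] hole? scene foot,top [405.29180355 141.61715467 410.86757294  82.12611706]
13 collar edge [324.70962624 212.35333205] handle edge [324.78279028 244.57629535] hole? scene foot,top [405.49966581 142.00847833 410.78284749  82.10779954]
16 collar edge [324.70657798 214.31114289] handle edge [324.78395369 241.25316016] hole? scene foot,top [405.72071219 142.28568126 410.69480459  82.13248049]
19 collar edge [324.70358483 216.33959371] handle edge [324.78488225 238.00295789] hole? scene foot,top [405.95462507 142.44606412 410.60371113  82.1998307 ]
22 collar edge [324.70065062 218.43438577] handle edge [324.78557515 234.83881015] hole? scene foot,top [406.20103795 142.48713175 410.50983893  82.30940272]
159 15.767171346674695 [-0.01499881  0.00544081]
147 16.47648600681734 [-0.0280342  -0.05380676]
```

Lean is about 15°, with the pin slipped about 4 mm in the pads, so its foot sits about 26 mm to the −x side of the grasp point and 78 mm below it. I'll carry it over the bore.

```bash
python3 -m pendant '-0.02 -0.028 0 0; -0.05 -0.07 0 0; -0.08 -0.11 0 0; -0.11 -0.152 0 0; -0.14 -0.194 0 0; -0.17 -0.235 0 0; -0.2 -0.277 0 0; -0.215 -0.298 0 0; -0.2227 -0.308 0 0; -0.2227 -0.308 0 0; -0.2227 -0.308 0 0; -0.2227 -0.308 0 0; -0.2227 -0.308 0.02 0; -0.2227 -0.308 0.02 0'
python3 - <<'E'
from h import *
np.set_printoptions(precision=4,suppress=True)
shot("scene","s4");shot("wrist","w4");e=manip.state()["eef_pos"];print(e,manip.state()["eef_rot"])
a=load("s4")["im"][90:240,150:270];a=cv2.resize(a,None,fx=4,fy=4,interpolation=cv2.INTER_CUBIC)
w=load("w4")["im"][130:330,245:405];w=cv2.resize(w,None,fx=2,fy=2,interpolation=cv2.INTER_CUBIC);w=np.vstack([w,np.zeros((200,320,3),np.uint8)])
cv2.imwrite("pics/c4.png",np.hstack([a,w])[:,:,::-1])
print("bore in scene/wrist",proj(load("s4"),[[.5864,-.1418,.1368]]),proj(load("w4"),[[.5864,-.1418,.1368]]))
g=e-np.array([0,0,.167]);x=np.array([-.9345,.3559,0])
f=g-.026*x-np.array([0,0,.078]);print("foot est",f,proj(load("s4"),[f]))
E
```

```text
time_s: 7.22
eef_pos: [0.5626, -0.132, 0.3996]
eef_rot: [-3.141, -0.005, 2.778]
ft_force: [-0.5, 0.1, -2.9]
gripper_width: 0.0231
grip_force: 40.0
[ 0.5631 -0.1323  0.4017] [-3.1415 -0.0018  2.7781]
bore in scene/wrist [[209.9812 210.0776]] [[323.2631 228.9594]]
foot est [ 0.5874 -0.1416  0.1567] [[208.122  199.2208]]
```

View pics/c4.png

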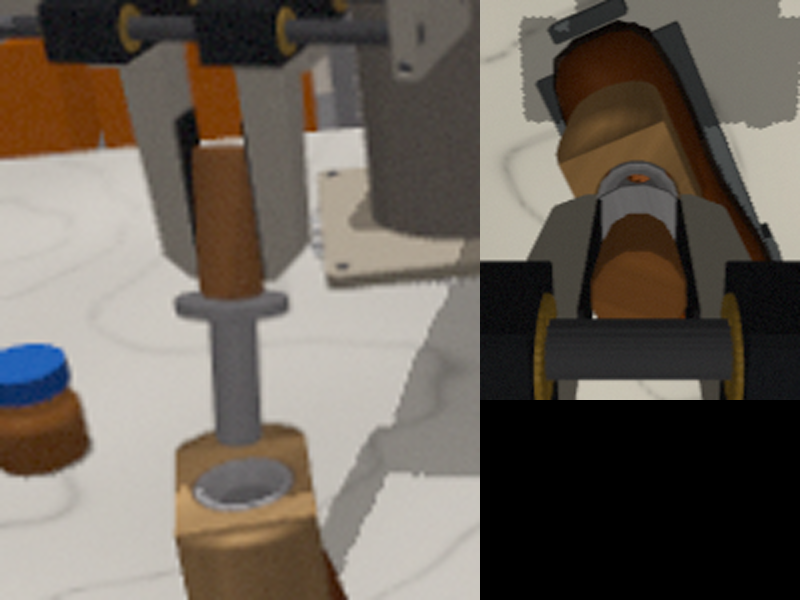

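```bash
python3 - <<'E'
from h import *
np.set_printoptions(precision=4,suppress=True)
s=load("s4");x=np.array([-.9345,.3559,0]);y=np.array([.3559,.9345,0]);b=np.array([.5864,-.1418,.1368])
P=np.array([dp(s,u,v) for v in range(170,199) for u in range(207,212)])-b
P=np.c_[P@x,P@y,P[:,2]]
k=np.polyfit(P[:,2],P[:,0],1);print(len(P),np.degrees(np.arctan(k[0])),P.mean(0),"foot-z extrap front x",np.polyval(k,P[:,2].min()),P[:,2].min(),P[:,2].max())
# depth bias check on last's top
print([dp(s,u,v) for u,v in((198,222),(226,220))])
E
```

```text
145 -51.98586310601305 [-0.0038  0.0076  0.0479] foot-z extrap front x 0.02531069858158056 0.025185694334359604 0.3037298372044198
[array([ 0.6181, -0.1587,  0.1379]), array([ 0.6219, -0.1182,  0.1376])]
```

```bash
python3 - <<'E'
from h import *
np.set_printoptions(precision=4,suppress=True)
s=load("s4");x=np.array([-.9345,.3559,0]);y=np.array([.3559,.9345,0]);b=np.array([.5864,-.1418,.1368])
for v in range(172,200,3):
    for u in(207,209,211):
        d=dp(s,u,v)-b;print(v,u,np.array([d@x,d@y,d[2]]),end=" ")
    print()
E
```

```text
172 207 [0.0036 0.0041 0.0637] 172 209 [0.0028 0.0076 0.0643] 172 211 [0.0061 0.0091 0.0628] 
175 207 [0.0021 0.004  0.0596] 175 209 [0.0055 0.0055 0.0579] 175 211 [0.0046 0.0091 0.0586] 
178 207 [0.0028 0.0029 0.0542] 178 209 [0.0019 0.0064 0.0549] 178 211 [0.0035 0.0088 0.0542] 
181 207 [-0.0003  0.0035  0.0509] 181 209 [0.0001 0.0065 0.0508] 181 211 [0.0012 0.0091 0.0504] 
184 207 [0.0001 0.0025 0.0456] 184 209 [-0.0006  0.0061  0.0462] 184 211 [0.0002 0.0088 0.0459] 
187 207 [-0.0036  0.0035  0.0426] 187 209 [-0.0013  0.0056  0.0415] 187 211 [-0.0005  0.0084  0.0412] 
190 207 [-0.0036  0.0027  0.0375] 190 209 [-0.0029  0.0055  0.0373] 190 211 [-0.4629  0.2296  0.3037] 
193 207 [-0.0051  0.0026  0.0333] 193 209 [-0.0047  0.0056  0.0332] 193 211 [-0.0033  0.0081  0.0326] 
196 207 [-0.0043  0.0014  0.0276] 196 209 [-0.0048  0.0048  0.0281] 196 211 [-0.0036  0.0074  0.0276] 
199 207 [-0.0064  0.0016  0.0236] 199 209 [-0.0063  0.0047  0.0238] 199 211 [-0.0046  0.0071  0.023 ]
```

```bash
python3 -m pendant '-0.002 0 0.008 0; -0.002 0 0.016 0; -0.002 0 0.022 0; -0.002 0 0.026 0; -0.002 0 0.03 0; -0.002 0 0.03 0; -0.002 0 0.03 0; -0.002 0 0.03 0'
python3 -m pendant '0.002 0 0 0; 0.005 0 0 0; 0.008 0 0 0; 0.010 0 0.001 0; 0.010 0 0.001 0; 0.010 0 0.001 0' 0.0 15
python3 - <<'E'
from h import *
shot("scene","s5");e=manip.state()["eef_pos"];print(e)
np.set_printoptions(precision=4,suppress=True)
a=load("s5")["im"][90:240,150:270];cv2.imwrite("pics/c5.png",cv2.resize(a,None,fx=4,fy=4,interpolation=cv2.INTER_CUBIC)[:,:,::-1])
s=load("s5");x=np.array([-.9345,.3559,0]);y=np.array([.3559,.9345,0]);b=np.array([.5864,-.1418,.1368])
for v in range(186,206,2):
    d=dp(s,209,v)-b;print(v,np.array([d@x,d@y,d[2]]))
E
```

```text
time_s: 8.32
eef_pos: [0.5653, -0.1334, 0.3731]
eef_rot: [3.142, 0.001, 2.778]
ft_force: [-0.5, 0.1, -2.4]
gripper_width: 0.0233
grip_force: 40.0
time_s: 9.07
eef_pos: [0.556, -0.1299, 0.3722]
eef_rot: [-3.142, 0.001, 2.778]
ft_force: [1.8, -1.1, 2.2]
gripper_width: 0.0239
grip_force: 15.0
[ 0.55600267 -0.12986094  0.37216976]
186 [0.0063 0.0022 0.0389]
188 [0.0055 0.002  0.0359]
190 [0.005  0.0017 0.0327]
192 [0.0044 0.0014 0.0296]
194 [0.0039 0.0011 0.0263]
196 [0.002  0.0015 0.024 ]
198 [0.0008 0.0015 0.0212]
200 [0.0005 0.0011 0.0178]
202 [-0.0009  0.0012  0.0151]
204 [-0.0027  0.0015  0.0127]
```

View pics/c5.png

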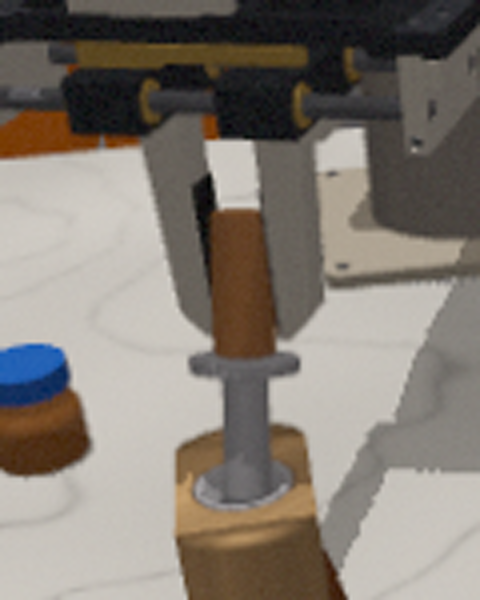

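The foot is in the mouth with the pin leaning about 19°. I'll straighten it with a light grip.

```bash
python3 -m pendant '-0.004 0 0 0; -0.008 0 0 0; -0.012 0 0 0; -0.015 0 0 0; -0.018 0 0 0; -0.021 0 0 0; -0.024 0 0 0; -0.024 0 0 0' 0.0 12
python3 - <<'E'
from h import *
shot("scene","s6");e=manip.state()["eef_pos"];print(e)
np.set_printoptions(precision=4,suppress=True)
a=load("s6")["im"][90:240,150:270];cv2.imwrite("pics/c6.png",cv2.resize(a,None,fx=4,fy=4,interpolation=cv2.INTER_CUBIC)[:,:,::-1])
s=load("s6");x=np.array([-.9345,.3559,0]);y=np.array([.3559,.9345,0]);b=np.array([.5864,-.1418,.1368])
for v in range(150,206,3):
    d=dp(s,211,v)-b;print(v,np.array([d@x,d@y,d[2]]))
E
```

```text
time_s: 10.12
eef_pos: [0.5785, -0.1385, 0.372]
eef_rot: [-3.141, 0.0, 2.778]
ft_force: [-3.5, 0.4, 1.8]
gripper_width: 0.0236
grip_force: 12.0
[ 0.5784353  -0.13846635  0.37177696]
150 [-0.0001  0.0173  0.1005]
153 [-0.0012  0.0171  0.0964]
156 [0.0006 0.0156 0.091 ]
159 [-0.001   0.0156  0.0871]
162 [0.0003 0.0143 0.0818]
165 [0.0023 0.0127 0.0761]
168 [0.0013 0.0124 0.0717]
171 [0.0017 0.0114 0.0667]
174 [0.0001 0.0115 0.0626]
177 [-0.0013  0.0113  0.0584]
180 [-0.0017  0.0107  0.0537]
183 [-0.0026  0.0104  0.0492]
186 [-0.004   0.0103  0.0449]
189 [-0.0138  0.0142  0.0455]
192 [-0.0032  0.0083  0.0343]
195 [-0.004   0.0079  0.0296]
198 [-0.006   0.008   0.0255]
201 [-0.0058  0.0071  0.0202]
204 [-0.0065  0.0066  0.0153]
```

View pics/c6.png

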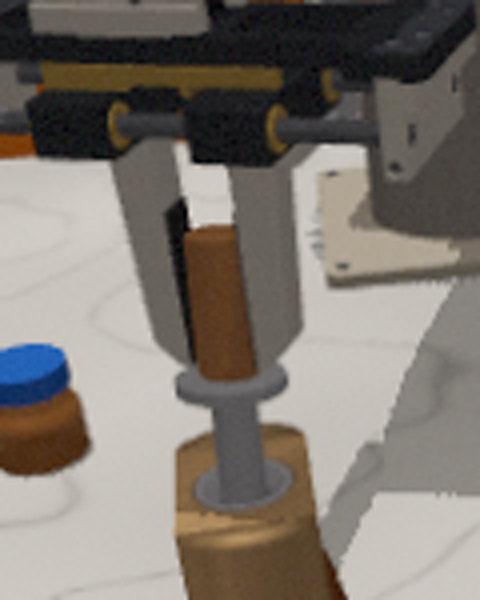

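It still leans about 10°. I'll continue straightening and start sliding it down.

```bash
python3 -m pendant '-0.004 0 0 0; -0.007 0 0.001 0; -0.010 0 0.003 0; -0.011 0 0.006 0; -0.011 0 0.010 0; -0.010 0 0.014 0; -0.010 0 0.014 0' 0.0 15
python3 - <<'E'
from h import *
shot("scene","s7");print(manip.state()["eef_pos"])
np.set_printoptions(precision=4,suppress=True)
s=load("s7");x=np.array([-.9345,.3559,0]);y=np.array([.3559,.9345,0]);b=np.array([.5864,-.1418,.1368])
for v in range(150,206,3):
    d=dp(s,210,v)-b;print(v,np.array([d@x,d@y,d[2]]))
E
```

```text
time_s: 11.05
eef_pos: [0.5876, -0.1417, 0.3569]
eef_rot: [3.141, -0.0, 2.778]
ft_force: [-0.2, 0.7, -3.1]
gripper_width: 0.0239
grip_force: 15.0
[ 0.58769964 -0.14179494  0.3572642 ]
150 [-0.0103  0.0206  0.1049]
153 [-0.0106  0.02    0.1006]
156 [-0.0093  0.0187  0.0955]
159 [-0.0113  0.0189  0.0918]
162 [-0.0117  0.0184  0.0874]
165 [-0.0098  0.0168  0.0819]
168 [-0.4629  0.2296  0.3037]
171 [-0.0088  0.0149  0.072 ]
174 [-0.01    0.0147  0.0678]
177 [-0.0054  0.0117  0.0605]
180 [-0.0058  0.0112  0.0558]
183 [-0.0078  0.0113  0.0519]
186 [-0.0092  0.0112  0.0478]
189 [-0.0082  0.0099  0.0422]
192 [-0.0083  0.0092  0.0371]
195 [-0.0054  0.007   0.0303]
198 [-0.0168  0.0117  0.032 ]
201 [-0.0167  0.0108  0.0268]
204 [-0.0075  0.0055  0.0158]
```

```bash
python3 -m pendant '0 0 0.004 0; 0 0 0.008 0; 0 0 0.012 0; 0 0 0.016 0; 0 0 0.016 0'
python3 -m pendant '0 0 0.003 0; 0 0 0.006 0; 0 0 0.009 0; 0 0 0.009 0'
```

```text
time_s: 11.72
eef_pos: [0.5876, -0.1418, 0.3411]
eef_rot: [3.142, -0.001, 2.778]
ft_force: [1.3, 0.4, -1.7]
gripper_width: 0.0238
grip_force: 15.0
time_s: 12.22
eef_pos: [0.5878, -0.1419, 0.3331]
eef_rot: [3.142, 0.001, 2.778]
ft_force: [-0.9, 0.2, 0.1]
gripper_width: 0.0238
grip_force: 15.0
```

```bash
python3 -m pendant '0 0 0 0; 0 0 0 0; 0 0 0 0; 0 0 0 0; 0 0 -0.02 0; 0 0 -0.06 0; 0 0 -0.1 0; 0 0 -0.12 0; 0 0 -0.12 0; 0 0 -0.12 0; 0 0 -0.12 0' 0.06
python3 - <<'E'
from h import *
np.set_printoptions(precision=4,suppress=True)
shot("scene","s8");shot("top","t8");s=load("s8")
a=s["im"][90:240,150:270];c=s["im"][130:250,330:450]
o=np.hstack([cv2.resize(a,(384,480),interpolation=cv2.INTER_CUBIC),cv2.resize(c,(400,400))[:480] if 0 else np.vstack([cv2.resize(c,(400,400)),np.zeros((80,400,3),np.uint8)])])
cv2.imwrite("pics/c8.png",o[:,:,::-1])
b=np.array([.5864,-.1418,.1368])
print("exp top/collar/foot",proj(s,[b+[0,0,.061],b+[0,0,.006],b]))
for v in range(165,212,3):print(v,dp(s,210,v)-b)
E
```

```text
time_s: 13.6
eef_pos: [0.5874, -0.1418, 0.4505]
eef_rot: [-3.141, -0.003, 2.778]
ft_force: [0.5, -0.0, -0.8]
gripper_width: 0.06
grip_force: 0.0
exp top/collar/foot [[203.7237 174.6203]
 [209.3886 206.7588]
 [209.9812 210.0776]]
165 [-0.4747 -0.0246 -0.1358]
168 [-0.4531 -0.0243 -0.1351]
171 [-0.4344 -0.0241 -0.1354]
174 [-0.0008  0.0089  0.0605]
177 [0.0083 0.009  0.06  ]
180 [0.0103 0.0084 0.0562]
183 [0.0105 0.0078 0.0515]
186 [0.0106 0.007  0.0467]
189 [0.0117 0.0064 0.0424]
192 [0.0104 0.0056 0.0368]
195 [0.0134 0.0051 0.0334]
198 [0.0126 0.0043 0.028 ]
201 [0.0124 0.0035 0.0228]
204 [0.011  0.0027 0.017 ]
207 [0.0112 0.0019 0.012 ]
210 [0.0121 0.0012 0.0073]
```

View pics/c8.png

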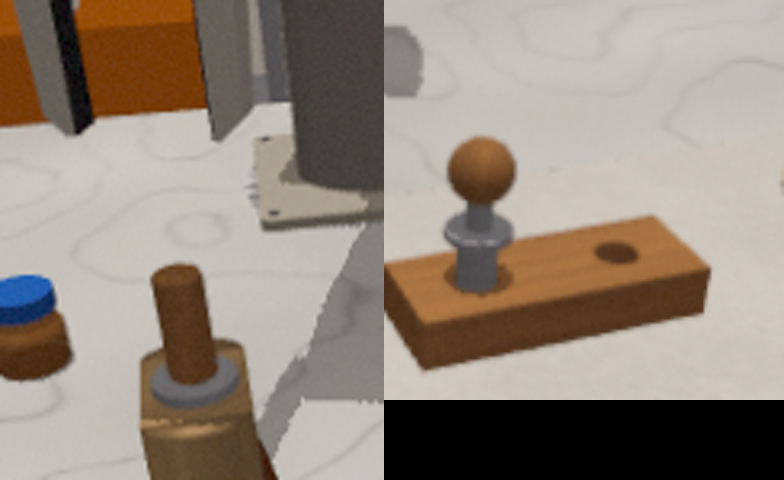

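The pin stands upright in the bore with its collar on the last. Its handle top is at z +60.5 mm over the mouth, against 61 mm expected. The ball pin is still in its hole and the gripper is clear.

```bash
python3 -c "
from bench import order
print(order.close_job())"
```

```text
the job is handed in; nothing more can be done
None
```

The job is handed in at about 14 s: the straight-handled pin went into the mouth leaning about 14–19°, now stands upright and fully home in the bore, and is released; the ball-handled pin is still in its hole in the rack.

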